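Weigh a charge of glass marbles on the drop scale

TASK

Lift the scoop of glass marbles out of its stand by its body, set it down level on clear bench away from the stand and let go, then take it by its wooden handle and pour all six marbles into the hanging pan of the scale, so that their weight drops the pan onto its stop; spill none and keep the gripper off the pan. Finally put the scoop back down level on the bench and let go.

Things in the scene. Friction and masses are not known exactly. Their poses are not given: they have to be found in the camera images.
- scoop: Open aluminium scoop, 240 mm long with handle, 60 mm wide over parallel side walls, 36 mm high, 0.11 kg empty, 3 mm sheet. Origin: underside, middle of the flat floor (x -48 to +48 mm); z up when level. Local -x points to the open nose, where the floor ramps up at 15 degrees to the lip: the marbles stay in while level and all run out when tipped 45 degrees nose-down. Back wall x +48 mm.
- scoop_handle: The scoop's handle (rigidly part of the scoop; same origin and axes as the scoop): a level wooden bar 18 mm wide (y) and 20 mm high, x +60 to +146 mm, its centre line 30 mm above the scoop's underside, joined to the back wall by a thinner steel neck.
- scoop_grip (a point): Point on the centre line of the scoop's wooden handle, 100 mm behind the scoop's origin and 30 mm above its underside.
- scoop_nose (a point): Middle of the scoop's nose lip, top side, 90 mm ahead of the scoop's origin (local -x) and 13 mm above its underside.
- dock: Fixed dark steel stand, base 104 x 90 mm, with two upright cheeks 62 mm high, 8 mm clear of the scoop's handle on each side, so that the docked handle cannot be gripped; the scoop's body in front of it can. Open at the top: the scoop lifts straight up. Origin: bench level under the middle of the docked handle; the docked scoop has the same yaw, its origin 98 mm along the dock's local -x.
- scale: Fixed drop scale: grey base plate 230 x 130 x 10 mm, rubber-topped stop post under the pan, column of two guide rods and a spring, 220 mm high, 125 mm from the pan's centre along local +x. Origin: bench level under the pan's centre. The pan is free from the other three sides and from above. The bench in front of the robot between scale and dock (about x 0.44 to 0.55 m, y -0.14 to 0.08 m) is clear.
- pan_floor (a point): Centre of the inner floor of the scale's round open aluminium pan, 156 mm in outside diameter at the rim (inside 150 mm; 115 mm at the floor). The rim is 46 mm above this point. Empty, the floor is 59 mm above the bench (rim 105 mm); down on the stop 34 mm.
- pan (a joint): Travel of the spring-hung pan, m: 0 = empty, at the top; grows downward; 0.025 = down on the hard stop. It stays up under one marble, begins to sink under two and needs five of the six marbles to rest on the stop.
- marble_0_center (a point): Centre of one of six equal green glass marbles, 24 mm in diameter, 19 g, lying loose in the scoop two abreast at the start.
- marble_1_center (a point): Centre of one of six equal green glass marbles, 24 mm in diameter, 19 g, lying loose in the scoop two abreast at the start.
- marble_2_center (a point): Centre of one of six equal green glass marbles, 24 mm in diameter, 19 g, lying loose in the scoop two abreast at the start.
- marble_3_center (a point): Centre of one of six equal green glass marbles, 24 mm in diameter, 19 g, lying loose in the scoop two abreast at the start.
- marble_4_center (a point): Centre of one of six equal green glass marbles, 24 mm in diameter, 19 g, lying loose in the scoop two abreast at the start.
- marble_5_center (a point): Centre of one of six equal green glass marbles, 24 mm in diameter, 19 g, lying loose in the scoop two abreast at the start.

How it is judged:
On the way, in this order (a step that is already met when the one before it is completed fails the run):
1. the scoop stands level on the bench, at least 80 mm from where it was docked, let go (angle between scoop's own z axis and vertical below 0.12 rad and height (world z) of scoop below 0.015 m and linear speed of scoop below 0.03 m/s and distance of scoop from where it was at the start of the episode above 0.08 m and contact force between the fingers and scoop below 0.1 N), for 0.2 s.
2. the scoop is held up by its handle, still level (contact force between the fingers and scoop_handle above 0.5 N and height (world z) of scoop above 0.03 m and angle between scoop's own z axis and vertical below 0.3 rad), for 0.2 s.
3. all six marbles are in the pan and the pan is down on its stop (distance between each of marble_0_center, marble_1_center, marble_2_center, marble_3_center, marble_4_center, marble_5_center and pan_floor below 0.082 m and value of joint pan above 0.022 m), for 0.3 s.
At the end, for the whole second after the job is handed in: All six marbles lie in the pan, the pan rests on its stop (within 3 mm of full travel), and the scoop stands released and still on the bench (underside within 15 mm of the bench, level within 7 degrees) (all of step 3 and angle between scoop's own z axis and vertical below 0.12 rad and height (world z) of scoop below 0.015 m and linear speed of scoop below 0.03 m/s and velocity of joint pan below 0.02 m/s); the robot touches nothing.
It fails at once if the robot touches the scale's pan with more than 1 N (contact force between any of the fingers, the arm and pan above 1 N).
It also fails if it takes over 69 s, if anything falls off the work surface, if the arm or the gripper's body presses on something with over 40 N, if the wrist force passes 120 N, or if a joint passes its speed limit or range.

ROBOT

A 7-joint arm with a two-finger parallel gripper is mounted at the origin on a cart in front of the work surface, level with it; the furniture and walls round the work are solid. World frame = base frame: x ahead of the robot, y to its left, z up, the work surface at z = 0. Lengths are in m, angles in rad, forces in N, time in s.
With the tool pointing down it reaches from about 0.425 to 0.925 m from the base axis. Payload 6.8 kg.
Tool frame: the origin (TCP) lies at the very end of the fingers, on their centre line; the grasp point (between the pads) lies 19 mm behind it; y points along the fingers, x is the direction in which the jaws open and shut, and the axes are right-handed (so a half turn about y gives the same grasp; the last joint's range is limited). The gripper opens to 88 mm and grips with 3 to 60 N. Pads are 20 mm wide; open, the fingers measure 115 mm over their backs; the gripper's body (75 mm by 178 mm) begins 61 mm behind the grasp point.
Start: joints at [-1.432, 0.477, 0.022, 1.555, -0.011, 1.109, -0.083], TCP at [0.165, 0.655, 0.223] pointing down, gripper open.
Joint ranges: [-2.96, 2.96], [-0.34, 2.1], [-1.41, 1.46], [0.24, 2.44], [-1.37, 4.51], [0.17, 1.92], [-2.96, 2.96]. Speed limits (rad/s): [2.39, 2.39, 3.14, 3.14, 3.14, 3.14, 3.14].

INTERFACE

Orientations are given as [roll, pitch, yaw] about the fixed x, y, z axes, in that order (R = Rz(yaw) Ry(pitch) Rx(roll)).
In Python, from rig import robot gives the robot as it stands. The module is installed in compiled form; this text tells all that it offers.
- The arm moves only by the tool apply_moves, never from a script. Its argument "moves" is a list of rows, each a list of 3 entries, a list of its own where there are three numbers: the shift along the world's x, y, z in cm, then the turn, a rotation vector about the world's x, y, z in degrees, then the opening, from 0 (shut) to 1 (fully open). A call has 1 to 8 rows; each row shifts and turns the commanded pose from where the row before left it; what a row does not reach is not made up. A row lasts 1/8 s, in which the tool goes at most 62.5 mm and 10.7 degrees, less where a joint would pass 70% of its speed; a pose out of reach is approached as far as the arm can. A call is refused whole if a number of a shift passes 6.25 or a number of a turn 10.7, either way. A call with a gripper value outside its range is refused whole. The fingers move at their own pace and stop on an object; the grip force is fixed at half the most. Time passes only in rows, so rows that do not move let the fingers close. It gives the time, the measured TCP pose, the force and the opening at its end, in the units of the state.
- robot.state(): the state, without advancing time (a new reading comes with each control period).
- robot.capture(name): name is "scene" or "side" or "wrist"; returns a dict with "frame" (480x640x3 uint8, red, green, blue), "depth" (480x640 float32, m along the optical axis (not along the pixel's ray), 0 where there is no reading), "intrinsics" (3x3 intrinsics, pixels), "origin" and "rotation" of the camera in the world; the wrist camera has in their place "tool_from_camera" (4x4, takes a point from camera to tool coordinates, whose origin is the TCP and whose axes are the tool frame's). Camera axes: x right, y up, looking along -z (the intrinsics and any distortion apply to the point x, -y, -z); pixel columns grow to the right and rows downward; lengths in m; the calibration is good to about 2 mm. A picture is of the moment at which its call begins: read the wrist's pose just before it.
- robot.finish_job(): hands the job in, once; it reports no verdict.
The state is a dict: "clock": time; "qpos": joint angles; "qd": joint speeds; "joint_efforts": joint torques, N m; "position": TCP position; "ee_rot": TCP orientation; "wrist_force": force on the tool from outside, world axes, zero at the start; "wrist_torque": the same for the moment, N m; "width": finger opening in m.
Only numpy, scipy, OpenCV 4.12 (cv2) and the standard library are available. Lean on these libraries where they do the work, as an engineer would, in place of code of your own. Each camera call takes 0.05 s, during which the arm holds its last target. There are 200 camera calls.

## Working session

There is one attempt and no reset: what is moved stays moved. The work goes in short steps, Python scripts to look and compute and a tool call to move; the robot and the scene stay as the last step left them, time stands still between calls to the robot, and variables do not carry over. Pictures are saved under pics/ and viewed, about 8 in all and at most 12, crops included, and the job is handed in when it is done.

Besides the shell and the picture viewer there is one more tool, called after "Request:" by a JSON object that holds its "api" and its "payload". apply_moves: Moves the arm, as the interface text tells. Its arguments: {"type":"object","properties":{"moves":{"type":"array","items":{"type":"array"}}},"required":["moves"]}

```bash
mkdir -p pics; cat > h.py <<'E'
import numpy as np, cv2
from rig import robot
from scipy.spatial.transform import Rotation as Ro
def cloud(c,tool=None):
    K=np.array(c['intrinsics']);d=c['depth'];v,u=np.mgrid[0:480,0:640]
    p=np.stack([(u-K[0,2])/K[0,0]*d,-(v-K[1,2])/K[1,1]*d,-d],-1)
    return p@np.array(c['rotation']).T+np.array(c['origin'])
def save(c,n): cv2.imwrite('pics/'+n+'.png',c['frame'][:,:,::-1])
E
python3 - <<'E'
from h import *
s=robot.state();print({k:np.round(v,3) for k,v in s.items()})
a=robot.capture('scene');b=robot.capture('side')
print(a.keys(),a['origin'],b['origin'],a['rotation'],b['rotation'],a['intrinsics'])
save(a,'scene0');save(b,'side0')
for c,n in((a,'a'),(b,'b')): np.savez(n+'.npz',p=cloud(c),f=c['frame'],d=c['depth'])
E
```

```text
{'clock': np.float64(0.0), 'qpos': array([-1.432,  0.478,  0.022,  1.556, -0.011,  1.109, -0.083]), 'qd': array([ 0.001, -0.001, -0.001,  0.002, -0.   ,  0.   ,  0.   ]), 'joint_efforts': array([-1.0000e-03, -5.8286e+01,  1.5340e+00, -2.7260e+01, -5.4000e-02,
        1.7000e-02,  0.0000e+00]), 'position': array([0.165, 0.654, 0.222]), 'ee_rot': array([-1.571,  0.002,  1.324]), 'wrist_force': array([-0.248,  0.743,  0.17 ]), 'wrist_torque': array([0.028, 0.004, 0.039]), 'width': np.float64(0.088)}
dict_keys(['frame', 'depth', 'intrinsics', 'origin', 'rotation']) [-0.11675543  0.38489502  0.50419646] [0.37611168 0.83734598 0.72736538] [ 1.05917274  0.01154286 -2.07662702] [ 0.89069839 -0.01375849 -2.94387935] [[462.31606145   0.         321.68738535]
 [  0.         462.31606145 241.39567833]
 [  0.           0.           1.        ]]Traceback (most recent call last):
  File "<stdin>", line 6, in <module>
  File "h.py", line 7, in cloud
    return p@np.array(c['rotation']).T+np.array(c['origin'])
           ~~~~~~~~~~~~~~~~~~~~~~~~~~~^~~~~~~~~~~~~~~~~~~~~~
ValueError: operands could not be broadcast together with shapes (480,640) (3,)
```

View pics/scene0.png

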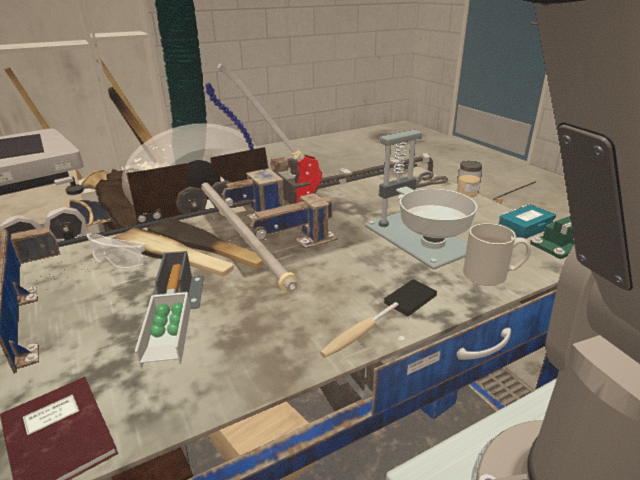

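View pics/side0.png

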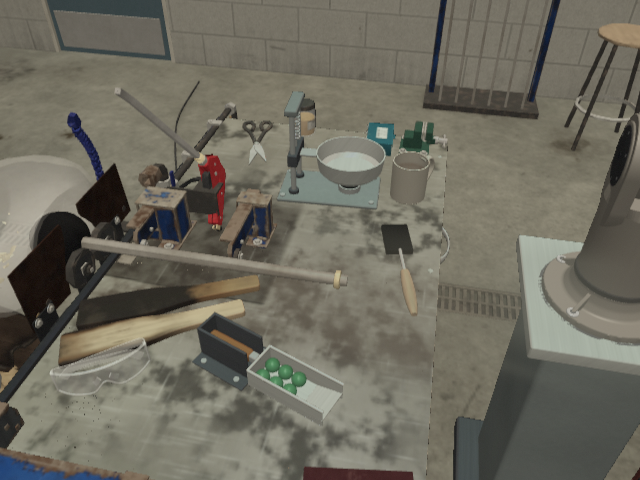

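```bash
sed -i "s/np.array(c\['rotation'\])/Ro.from_euler('xyz',c['rotation']).as_matrix()/" h.py
cat > m.py <<'E'
from h import *
def marbles(p,f):
    h=cv2.cvtColor(f,cv2.COLOR_RGB2HSV); return cv2.inRange(h,(50,90,40),(85,255,255))>0
if __name__=='__main__':
    a=robot.capture('scene');b=robot.capture('side')
    for c,n in((a,'a'),(b,'b')): np.savez(n+'.npz',p=cloud(c),f=c['frame'],d=c['depth'],o=c['origin'],r=c['rotation'],K=c['intrinsics'])
    P={}
    for n,pix in(('a',[(162,330),(170,400),(170,275),(138,358),(181,360),(155,294),(188,294),(438,205),(405,205),(475,222),(435,240),(410,298),(345,335),(287,283),(170,380),(462,250),(320,240)]),('b',[(284,375),(247,375),(322,417),(342,385),(262,350),(235,352),(210,320),(262,345),(350,160),(350,190),(397,237),(408,290),(340,278),(373,203),(280,200),(225,370)])):
        z=np.load(n+'.npz');p=z['p']
        for u,v in pix: print(n,u,v,np.round(p[v,u],3))
        m=marbles(p,z['f'])&(p[...,1]>-.2)&(p[...,2]<.1)&(p[...,2]>0.0)
        print('marb',m.sum(),np.round(np.median(p[m],0),3))
        # bright scoop points near, and dock handle
        c=np.median(p[m],0); q=p[(np.linalg.norm(p[...,:2]-c[:2],axis=-1)<.2)&(p[...,2]>.03)&(p[...,2]<.04)]
        print(len(q))
E
python3 m.py
```

```text
a 162 330 [0.517 0.334 0.018]
a 170 400 [0.383 0.355 0.001]
a 170 275 [-0.117  0.385  0.504]
a 138 358 [0.465 0.379 0.022]
a 181 360 [0.453 0.322 0.002]
a 155 294 [0.647 0.321 0.003]
a 188 294 [0.618 0.268 0.002]
a 438 205 [ 0.578 -0.29   0.069]
a 405 205 [ 0.595 -0.21   0.081]
a 475 222 [ 0.571 -0.408 -0.   ]
a 435 240 [ 0.511 -0.228  0.03 ]
a 410 298 [ 0.392 -0.069  0.014]
a 345 335 [0.36  0.085 0.019]
a 287 283 [0.479 0.128 0.062]
a 170 380 [0.421 0.347 0.   ]
a 462 250 [ 0.476 -0.274  0.01 ]
a 320 240 [ 0.662 -0.036  0.011]
marb 630 [0.543 0.319 0.023]
978
b 284 375 [0.54  0.318 0.02 ]
b 247 375 [0.594 0.336 0.028]
b 322 417 [0.466 0.379 0.019]
b 342 385 [0.446 0.327 0.032]
b 262 350 [0.584 0.287 0.032]
b 235 352 [0.617 0.316 0.053]
b 210 320 [0.676 0.266 0.059]
b 262 345 [0.583 0.286 0.043]
b 350 160 [ 0.537 -0.277  0.062]
b 350 190 [ 0.525 -0.215  0.02 ]
b 397 237 [ 0.402 -0.073  0.014]
b 408 290 [0.366 0.084 0.017]
b 340 278 [0.487 0.126 0.062]
b 373 203 [ 0.467 -0.189  0.01 ]
b 280 200 [ 0.679 -0.171 -0.001]
b 225 370 [0.639 0.316 0.003]
marb 655 [0.541 0.32  0.024]
1475
```

```bash
cat > s.py <<'E'
from m import *
A=np.load('a.npz');B=np.load('b.npz')
def scoopfit():
  for z in(A,B):
    p=z['p'];f=z['f'];c=np.array([.54,.32])
    hsv=cv2.cvtColor(f,cv2.COLOR_RGB2HSV)
    near=(np.linalg.norm(p[...,:2]-c,axis=-1)<.2)
    w=near&(hsv[...,1]<60)&(hsv[...,2]>110)&(p[...,2]>.031)&(p[...,2]<.042)
    q=p[w][:,:2].astype(np.float32);print('rim',len(q),cv2.minAreaRect(q), q.min(0),q.max(0))
    h=near&(hsv[...,0]>5)&(hsv[...,0]<22)&(hsv[...,1]>110)&(p[...,2]>.03)&(p[...,2]<.05)
    q=p[h][:,:2];print('handle',len(q),q.mean(0),np.linalg.svd(q-q.mean(0),full_matrices=False)[2][0] if len(q)>3 else 0)
    q=p[near&(p[...,2]>.056)&(p[...,2]<.066)][:,:2].astype(np.float32)
    print('cheektops',len(q),cv2.minAreaRect(q))
scoopfit()
q=[]
for z in(A,B):
    p=z['p'];m=(p[...,2]>.099)&(p[...,2]<.108)&(np.linalg.norm(p[...,:2]-[.54,-.27],axis=-1)<.1)
    x=p[m][:,:2];q.append(x)
    for it in range(2):
        s=np.linalg.lstsq(np.c_[2*x,np.ones(len(x))],(x**2).sum(1),rcond=None)[0];print('pan',len(x),s[:2],np.sqrt(s[2]+s[0]**2+s[1]**2), np.abs(np.linalg.norm(x-s[:2],axis=1)-.077).max())
        x=x[np.abs(np.linalg.norm(x-s[:2],axis=1)-.077)<.006]
# column
for z in(A,B):
    p=z['p'];m=(p[...,2]>.17)&(p[...,2]<.225)&(np.linalg.norm(p[...,:2]-[.6,-.2],axis=-1)<.15)
    print('col',m.sum(),np.median(p[m],0))
# height map, 4cm cells
P=np.concatenate([A['p'].reshape(-1,3),B['p'].reshape(-1,3)])
P=P[(P[:,2]<.5)]
print('y:',[round(.44-.04*j,2) for j in range(24)])
for i in range(14):
    x=.34+.04*i;r=[]
    for j in range(24):
        y=.44-.04*j;k=(abs(P[:,0]-x)<.02)&(abs(P[:,1]-y)<.02)
        r.append('%3d'%(1000*np.percentile(P[k,2],98)) if k.sum()>3 else '  .')
    print('%.2f'%x,' '.join(r))
E
python3 s.py
```

```text
rim 571 ((0.5259090065956116, 0.32625532150268555), (0.06149900704622269, 0.15512488782405853), 69.01838684082031) [0.4428239  0.27632505] [0.5989757  0.38084042]
handle 240 [0.63170804 0.28429408] [-0.94088356  0.33873017]
cheektops 548 ((0.5871368646621704, 0.20504926145076752), (0.24465610086917877, 0.10930601507425308), 57.32143783569336)
rim 863 ((0.526286244392395, 0.32821124792099), (0.06317138671875, 0.15369057655334473), 69.21424102783203) [0.44455916 0.2779568 ] [0.5990475  0.38375252]
handle 252 [0.63254038 0.28678886] [-0.92631402  0.37675235]
cheektops 1012 ((0.5896201729774475, 0.20557935535907745), (0.24982023239135742, 0.1128656417131424), 57.02178192138672)
pan 387 [ 0.53285024 -0.2362946 ] 0.07803383663979047 0.027407354408794077
pan 313 [ 0.5295776  -0.23874188] 0.07591648660199843 0.009192322885346146
pan 354 [ 0.53539399 -0.23533672] 0.07833196549199191 0.024141860603096532
pan 271 [ 0.53259036 -0.23605059] 0.0771228853812856 0.008858602176479602
col 662 [ 0.64764285 -0.22625005  0.21050203]
col 484 [ 0.65196296 -0.20790746  0.21830172]
y: [0.44, 0.4, 0.36, 0.32,
[... 843 characters left out ...]
 2   3   3  62  62   3   2   2  66   2   2   3   2   2   3  11 217 106 104   3   3   .   1   2
0.66   2   3   2  61  62  62  16  15  67  55   2  91  95   7   2 198 220 220 220   3   2   4   4  89
0.70   2   2   2   5  62  15  16  17  75  84  84  92  96  84   2  11  11  11  13   3   3   3   3  90
0.74   2   2   2   2  14  16  16  17  67  83  83  84  95  83   1   1   2   2   3  12   3   3   3  45
0.78   3  52  54  50  16  16  17  17  67   2   3  39 157 155 119   3   2   2   3  13  14  13  11  11
0.82   2  55  39  41  16  17  17  17  67   3 100 268 211 163  57   2   2   3   3   6  12  14  13  12
0.86   2  52  41  17  16  17  17   3  68 360 328 277 101   3  65  55   1   1   2   3   3   3  10  12
```

Request:
{"api": "apply_moves", "payload": {"moves": [[[2.1, -1.85, 0], [0, 0, -10.4], 1], [[2.1, -1.85, 0], [0, 0, -10.4], 1], [[2.1, -1.85, 0], [0, 0, -10.4], 1], [[2.1, -1.85, 0], [0, 0, -10.4], 1], [[2.1, -1.85, 0], [0, 0, -10.4], 1], [[2.1, -1.85, 0], [0, 0, -10.4], 1], [[2.1, -1.85, 0], [0, 0, -10.4], 1], [[2.1, -1.85, 0], [0, 0, -10.4], 1]]}}

```text
clock: 1.2
position: [0.3334, 0.5058, 0.2226]
ee_rot: [-1.571, 0.0, -0.134]
wrist_force: [-0.5, -0.0, 0.1]
width: 0.0879
```

Request:
{"api": "apply_moves", "payload": {"moves": [[[2.1, -1.85, 0], [0, 0, -10.4], 1], [[2.1, -1.85, 0], [0, 0, -10.4], 1], [[2.1, -1.85, 0], [0, 0, -10.4], 1], [[2.1, -1.85, 0], [0, 0, -10.4], 1], [[2.1, -1.85, 0], [0, 0, -10.4], 1], [[2.1, -1.85, 0], [0, 0, -10.4], 1], [[2.1, -1.85, 0], [0, 0, -10.4], 1], [[2.1, -1.85, 0], [0, 0, -10.4], 1]]}}

```text
clock: 2.2
position: [0.5013, 0.3581, 0.2226]
ee_rot: [-1.571, 0.0, -1.586]
wrist_force: [0.2, 0.1, -0.2]
width: 0.0878
```

```bash
python3 - <<'E'
from h import *
s=robot.state();print(s['clock'],np.round(s['qpos'],2),np.round(s['position'],4),np.round(s['ee_rot'],3))
E
```

```text
2.2 [-1.27  0.46  0.75  1.74 -0.36  1.08 -1.98] [0.5013 0.3581 0.2226] [-1.571  0.    -1.586]
```

Request:
{"api": "apply_moves", "payload": {"moves": [[[2.25, -1.9, -2], [0, 0, -10.0], 1], [[2.25, -1.9, -3], [0, 0, -10.1], 1], [[0, 0, -3], [0, 0, 0], 1], [[0, 0, -1], [0, 0, 0], 1], [[0, 0, 0], [0, 0, 0], 1]]}}

```text
clock: 2.82
position: [0.5454, 0.321, 0.1325]
ee_rot: [-1.571, -0.001, -1.93]
wrist_force: [0.6, -0.4, 0.1]
width: 0.0879
```

```bash
cat > w.py <<'E'
from h import *
import sys
def wrist(n=None):
    s=robot.state();c=robot.capture('wrist')
    T=np.array(c['tool_from_camera']);R=Ro.from_euler('xyz',s['ee_rot']).as_matrix()
    c['rot']=R@T[:3,:3];c['origin']=R@T[:3,3]+s['position']
    K=np.array(c['intrinsics']);d=c['depth'];v,u=np.mgrid[0:480,0:640]
    p=np.stack([(u-K[0,2])/K[0,0]*d,-(v-K[1,2])/K[1,1]*d,-d],-1)@c['rot'].T+c['origin']
    if n: save(c,n)
    return s,c,p
E
python3 - <<'E'
from w import *
s,c,p=wrist('w1');print(s['clock'],np.round(s['qpos'],2),s['position'],s['ee_rot'])
np.savez('w.npz',p=p,f=c['frame'])
E
```

```text
2.825 [-1.16  0.62  0.76  1.78 -0.51  0.96 -2.11] [0.54544488 0.32097192 0.13246815] [-1.57145432e+00 -6.11824938e-04 -1.93006580e+00]
```

View pics/w1.png

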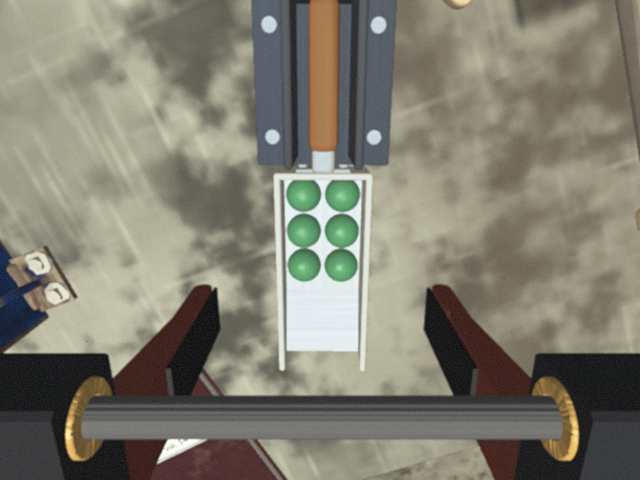

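```bash
python3 - <<'E'
from h import *
z=np.load('w.npz');p=z['p'];h=cv2.cvtColor(z['f'],cv2.COLOR_RGB2HSV)
for u,v in((323,180),(277,180),(368,180),(282,365),(364,365),(300,345),(323,100),(303,194),(342,194),(303,265),(341,265)):print(u,v,np.round(p[v,u],4))
n=np.zeros((480,640),bool);n[170:372,265:380]=1
q=p[n&(h[...,1]<50)&(p[...,2]>.03)&(p[...,2]<.043)][:,:2].astype(np.float32)
print(len(q),cv2.minAreaRect(q))
n[:]=0;n[0:150,300:345]=1
q=p[n&(h[...,1]>110)&(p[...,2]>.03)][:,:2];q0=q.mean(0);print(q0,np.degrees(np.arctan2(*np.linalg.svd(q-q0,full_matrices=False)[2][0][::-1])))
E
```

```text
323 180 [0.5748 0.3094 0.0027]
277 180 [0.5904 0.3337 0.0384]
368 180 [0.5709 0.2816 0.0383]
282 365 [0.4682 0.3801 0.0389]
364 365 [0.4475 0.3261 0.0382]
300 345 [0.4653 0.3688 0.0151]
323 100 [0.6241 0.2911 0.0411]
303 194 [0.5748 0.3232 0.0273]
342 194 [0.5655 0.2997 0.0251]
303 265 [0.5289 0.3411 0.0264]
341 265 [0.5196 0.3169 0.026 ]
3390 ((0.5199577808380127, 0.3304916322231293), (0.061514802277088165, 0.14221127331256866), 69.27694702148438)
[0.63671394 0.28623748] 159.18883543868282
```

Request:
{"api": "apply_moves", "payload": {"moves": [[[0.15, -0.1, -3], [0, 0, 0], 1], [[0, 0, -4], [0, 0, 0], 1], [[0, 0, -3.5], [0, 0, 0], 1], [[0, 0, -1.75], [0, 0, 0], 1], [[0, 0, 0], [0, 0, 0], 0.6], [[0, 0, 0], [0, 0, 0], 0.5], [[0, 0, 0], [0, 0, 0], 0.4], [[0, 0, 0], [0, 0, 0], 0.4]]}}

```text
clock: 3.88
position: [0.5482, 0.3199, 0.0115]
ee_rot: [-1.57, 0.002, -1.931]
wrist_force: [-0.7, -0.5, 6.5]
width: 0.0593
```

Request:
{"api": "apply_moves", "payload": {"moves": [[[0, 0, 0], [0, 0, 0], 0.2], [[0, 0, 0], [0, 0, 0], 0.0], [[0, 0, 0.3], [0, 0, 0], 0.0], [[0, 0, 0.8], [0, 0, 0], 0.0], [[0, 0, 1.2], [0, 0, 0], 0.0], [[0, 0, 1.2], [0, 0, 0], 0.0], [[0, 0, 0.8], [0, 0, 0], 0.0], [[0, 0, 0], [0, 0, 0], 0.0]]}}

```text
clock: 4.88
position: [0.5478, 0.3198, 0.054]
ee_rot: [-1.57, 0.001, -1.931]
wrist_force: [-0.1, 0.6, -2.8]
width: 0.06
```

```bash
python3 - <<'E'
from w import *
s,c,p=wrist('w2');print(s['clock'],np.round(s['qpos'],2),s['position'],s['ee_rot'],s['wrist_force'],s['wrist_torque'],s['width'])
for u,v in((277,180),(368,180),(282,365),(364,365)):print(np.round(p[v,u],4))
E
```

```text
4.875 [-1.1   0.71  0.68  1.82 -0.6   0.83 -2.05] [0.54782215 0.31983309 0.05403374] [-1.57005404e+00  1.17111505e-03 -1.93101785e+00] [-0.0615073   0.59441761 -2.7589091 ] [-0.01212868  0.15835346  0.00545449] 0.05996400179903314
[0.6051 0.3165 0.0602]
[0.5924 0.2846 0.0562]
[0.5332 0.3434 0.0644]
[0.522  0.3112 0.0657]
```

View pics/w2.png

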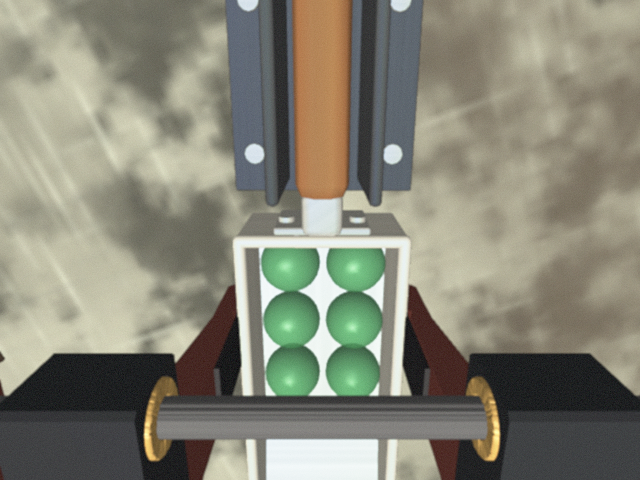

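Request:
{"api": "apply_moves", "payload": {"moves": [[[0, 0, 1], [0, 0, 0], 0], [[0, 0, 1.8], [0, 0, 0], 0], [[0, 0, 2], [0, 0, 0], 0], [[0, 0, 2], [0, 0, 0], 0], [[0, 0, 1.8], [0, 0, 0], 0], [[0, 0, 1.2], [0, 0, 0], 0], [[0, 0, 0.8], [0, 0, 0], 0], [[-0.24, -0.7, 0], [0, 0, 3], 0]]}}

```text
clock: 5.92
position: [0.5451, 0.3132, 0.1596]
ee_rot: [-1.57, 0.0, -1.876]
wrist_force: [-0.2, -0.3, -2.2]
width: 0.0601
```

Request:
{"api": "apply_moves", "payload": {"moves": [[[-0.24, -1.4, 0], [0, 0, 5], 0], [[-0.24, -2, 0], [0, 0, 6], 0], [[-0.24, -2, 0], [0, 0, 6], 0], [[-0.24, -2, 0], [0, 0, 6], 0], [[-0.24, -2, 0], [0, 0, 6], 0], [[-0.24, -2, 0], [0, 0, 6], 0], [[-0.24, -2, 0], [0, 0, 6], 0], [[-0.24, -2, 0], [0, 0, 6], 0]]}}

```text
clock: 6.92
position: [0.5254, 0.1577, 0.159]
ee_rot: [-1.572, -0.0, -1.055]
wrist_force: [-0.0, -0.3, -1.8]
width: 0.0596
```

Request:
{"api": "apply_moves", "payload": {"moves": [[[-0.24, -2, 0], [0, 0, 6], 0], [[-0.24, -2, 0], [0, 0, 6], 0], [[-0.24, -2, 0], [0, 0, 6], 0], [[-0.24, -2, 0], [0, 0, 6], 0], [[-0.24, -2, 0], [0, 0, 6], 0], [[-0.24, -2, 0], [0, 0, 6], 0], [[-0.24, -2, 0], [0, 0, 6], 0], [[-0.24, -2, 0], [0, 0, 6], 0]]}}

```text
clock: 7.92
position: [0.5062, -0.0023, 0.159]
ee_rot: [-1.571, 0.001, -0.217]
wrist_force: [0.2, 0.3, -2.0]
width: 0.0601
```

Request:
{"api": "apply_moves", "payload": {"moves": [[[-0.24, -2, 0], [0, 0, 6], 0], [[-0.24, -1.6, 0], [0, 0, 4], 0], [[-0.24, -1, 0], [0, 0, 2.8], 0], [[0, 0, 0], [0, 0, 0], 0]]}}

```text
clock: 8.43
position: [0.4989, -0.0484, 0.1591]
ee_rot: [-1.571, 0.001, 0.0]
wrist_force: [-0.2, 0.2, -2.1]
width: 0.0599
```

```bash
python3 - <<'E'
from w import *
s,c,p=wrist();print(s['clock'],np.round(s['qpos'],2),s['position'],s['ee_rot'],s['wrist_force'],s['width'])
b=robot.capture('side');save(b,'side1')
E
```

```text
8.425 [-0.4   0.28  0.44  2.05 -0.16  0.84  0.14] [ 0.49893943 -0.04843722  0.15907022] [-1.57107077e+00  5.83299247e-04  2.38923901e-04] [-0.19339415  0.18214056 -2.0717925 ] 0.059882383405754004
```

View pics/side1.png

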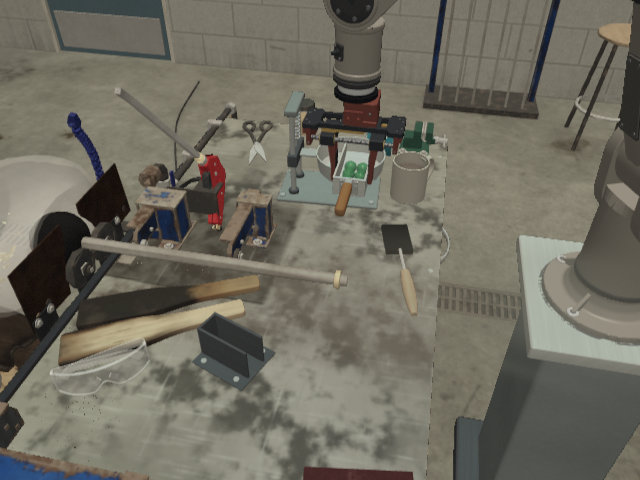

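Request:
{"api": "apply_moves", "payload": {"moves": [[[0, 0.3, -1], [0, 0, 0], 0], [[0, 0.3, -2], [0, 0, 0], 0], [[0, 0, -2.5], [0, 0, 0], 0], [[0, 0, -2.5], [0, 0, 0], 0], [[0, 0, -2.5], [0, 0, 0], 0], [[0, 0, -2], [0, 0, 0], 0], [[0, 0, -1], [0, 0, 0], 0], [[0, 0, -0.5], [0, 0, 0], 0]]}}

```text
clock: 9.52
position: [0.4993, -0.0411, 0.0186]
ee_rot: [-1.571, 0.001, 0.003]
wrist_force: [-0.4, -0.6, -1.3]
width: 0.0599
```

Request:
{"api": "apply_moves", "payload": {"moves": [[[0, 0, -0.3], [0, 0, 0], 0], [[0, 0, -0.3], [0, 0, 0], 0], [[0, 0, -0.2], [0, 0, 0], 0], [[0, 0, 0], [0, 0, 0], 0]]}}

```text
clock: 10.02
position: [0.4997, -0.0414, 0.0115]
ee_rot: [-1.571, -0.001, 0.003]
wrist_force: [-0.8, -0.5, 0.3]
width: 0.0597
```

Request:
{"api": "apply_moves", "payload": {"moves": [[[0, 0, -0.05], [0, 0, 0], 0.7], [[0, 0, 0], [0, 0, 0], 0.85], [[0, 0, 0], [0, 0, 0], 1], [[0, 0, 0], [0, 0, 0], 1], [[0, 0, 2], [0, 0, 0], 1], [[0, 0, 4], [0, 0, 0], 1], [[0, 0, 5], [0, 0, 0], 1], [[0, 0.5, 3], [0, 0, 0], 1]]}}

```text
clock: 11.02
position: [0.5, -0.0369, 0.1529]
ee_rot: [-1.571, -0.002, 0.002]
wrist_force: [0.8, -0.4, 0.4]
width: 0.088
```

Request:
{"api": "apply_moves", "payload": {"moves": [[[0, 1, 1], [5, 0, 0], 1], [[0, 2, 0], [0, 0, 0], 1], [[0, 0, 0], [0, 0, 0], 1]]}}

```text
clock: 11.4
position: [0.4993, -0.0054, 0.1607]
ee_rot: [-1.483, -0.0, 0.005]
wrist_force: [0.1, 0.9, -0.3]
width: 0.0879
```

```bash
cat > f.py <<'E'
from w import *
for t in('side','scene','wrist'):
    if t=='wrist': s,c,p=wrist('w3')
    else: c=robot.capture(t);p=cloud(c)
    h=cv2.cvtColor(c['frame'],cv2.COLOR_RGB2HSV);X,Y,Z=p[...,0],p[...,1],p[...,2]
    n=(abs(X-.5)<.1)&(Y>-.16)&(Y<.1)
    q=p[n&(h[...,1]<50)&(Z>.03)&(Z<.043)][:,:2].astype(np.float32)
    print(t,len(q),cv2.minAreaRect(q) if len(q)>5 else 0)
    k=n&(h[...,1]>110)&(h[...,0]<25)&(Z>.03)&(Z<.06)&(abs(X-.5)<.03)&(Y>0);q=p[k]
    if len(q)>5:
        q0=q.mean(0);print('handle',len(q),np.round(q0,4),np.round(np.linalg.svd(q-q0,full_matrices=False)[2][0],3),q.min(0),q.max(0))
    m=(h[...,0]>50)&(h[...,0]<85)&(h[...,1]>90)&n; print('marb',m.sum(),np.round(np.median(p[m],0),3) if m.any() else 0)
s=robot.state();print(s['clock'],np.round(s['qpos'],2),s['position'],s['ee_rot'])
E
python3 f.py
```

```text
side 328 ((0.49969497323036194, -0.062057338654994965), (0.06153149530291557, 0.15683135390281677), 0.10852804780006409)
handle 197 [0.498  0.0512 0.0393] [-0.036 -0.999 -0.007] [0.49032732 0.018794   0.0312284 ] [0.50668967 0.09095465 0.04353287]
marb 78 [ 0.505 -0.051  0.026]
scene 624 ((0.4985315203666687, -0.06531108170747757), (0.0657070204615593, 0.15196800231933594), 0.7435747385025024)
handle 372 [0.4941 0.0554 0.0369] [ 0.009  1.    -0.006] [0.48771749 0.01222489 0.03000674] [0.50722657 0.09549986 0.04185078]
marb 143 [ 0.504 -0.053  0.023]
wrist 2793 ((0.49858349561691284, -0.05633912980556488), (0.061435241252183914, 0.13915562629699707), 0.21341444551944733)
handle 2989 [0.4982 0.0561 0.0388] [ 0.007 -1.     0.   ] [0.48979533 0.01371918 0.03303242] [0.50675225 0.09694626 0.04185501]
marb 3501 [ 0.494 -0.046  0.024]
11.55 [-0.4   0.28  0.41  2.05 -0.27  0.85  0.18] [ 0.49921011 -0.00696617  0.16045508] [-1.48403151e+00  1.59704430e-04  2.70973046e-03]
```

View pics/w3.png

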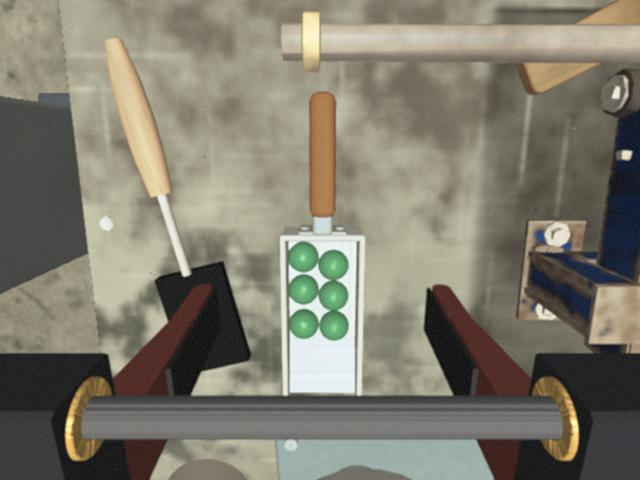

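Request:
{"api": "apply_moves", "payload": {"moves": [[[0, 1, 0], [-10, 0, 0], 1], [[0, 1, -1], [-10, 0, 0], 1], [[0, 1.1, -2], [-10, 0, 0], 1], [[0, 0, -3], [0, 0, 0], 1], [[0, 0, -3], [0, 0, 0], 1], [[0, 0, -3], [0, 0, 0], 1], [[0, 0, -1.5], [0, 0, 0], 1], [[0, 0, 0], [0, 0, 0], 1]]}}

```text
clock: 12.55
position: [0.499, 0.0239, 0.0252]
ee_rot: [-2.009, 0.003, 0.002]
wrist_force: [0.7, 0.1, 0.5]
width: 0.0874
```

```bash
python3 - <<'E'
from h import *
s=robot.state();print(s['clock'],np.round(s['qpos'],2),np.round(s['position'],4),np.round(s['ee_rot'],3),s['wrist_force'])
E
```

```text
12.55 [-0.81  0.63  0.48  2.09  0.21  0.66 -0.56] [0.499  0.0239 0.0252] [-2.009e+00  3.000e-03  2.000e-03] [0.69925618 0.14527367 0.50618553]
```

Request:
{"api": "apply_moves", "payload": {"moves": [[[-0.05, 0, -0.8], [0, 0, 0], 1], [[0, 0, -0.4], [0, 0, 0], 0.8], [[0, 0, 0], [0, 0, 0], 0.5], [[0, 0, 0], [0, 0, 0], 0.3], [[0, 0, 0], [0, 0, 0], 0.2], [[0, 0, 0], [0, 0, 0], 0.1], [[0, 0, 0], [0, 0, 0], 0], [[0, 0, 0], [0, 0, 0], 0]]}}

```text
clock: 13.55
position: [0.4989, 0.0246, 0.0137]
ee_rot: [-2.007, 0.001, 0.003]
wrist_force: [-0.0, 0.8, 0.9]
width: 0.0214
```

Request:
{"api": "apply_moves", "payload": {"moves": [[[0, 0, 0], [0, 0, 0], 0], [[0, 0, 0.2], [0, 0, 0], 0], [[0, 0, 0.4], [0, 0, 0], 0], [[0, 0, 0.6], [0, 0, 0], 0], [[0, 0, 0.6], [0, 0, 0], 0], [[0, 0, 0.4], [0, 0, 0], 0], [[0, 0, 0.2], [0, 0, 0], 0], [[0, 0, 0], [0, 0, 0], 0]]}}

```text
clock: 14.55
position: [0.4989, 0.0246, 0.0378]
ee_rot: [-2.007, 0.001, 0.003]
wrist_force: [0.0, 0.1, -2.2]
width: 0.0177
```

```bash
cat > g.py <<'E'
from w import *
s,c,p=wrist('w4');print(s['clock'],np.round(s['qpos'],2),s['position'],s['ee_rot'],s['wrist_force'],s['wrist_torque'],s['width'])
h=cv2.cvtColor(c['frame'],cv2.COLOR_RGB2HSV)
for n,(p,h) in {'w':(p,h)}.items():
    pass
for t in('side','scene'):
    c=robot.capture(t);p=cloud(c);h=cv2.cvtColor(c['frame'],cv2.COLOR_RGB2HSV);save(c,t+'4')
    g=s['position'];n=(abs(p[...,0]-g[0])<.028)&(p[...,1]>g[1]-.18)&(p[...,1]<g[1]-.03)&(p[...,2]>.02)&(h[...,1]<40)&(h[...,2]>150)
    m=(h[...,0]>50)&(h[...,0]<85)&(h[...,1]>90)&(abs(p[...,0]-g[0])<.06)&(p[...,1]>g[1]-.2)
    q=p[m];print(t,'marb',m.sum(),np.round(q.min(0),3),np.round(q.max(0),3))
E
python3 g.py
```

```text
14.55 [-0.82  0.61  0.48  2.09  0.21  0.69 -0.56] [0.49893136 0.02461873 0.03775991] [-2.00692720e+00  9.69178603e-04  2.52508257e-03] [ 0.04863164  0.11917478 -2.20984028] [ 0.76756124  0.11428748 -0.01114999] 0.017741109132049335Traceback (most recent call last):
  File "g.py", line 10, in <module>
    q=p[m];print(t,'marb',m.sum(),np.round(q.min(0),3),np.round(q.max(0),3))
                                           ~~~~~^^^
    return umr_minimum(a, axis, None, out, keepdims, initial, where)
ValueError: zero-size array to reduction operation minimum which has no identity
```

```bash
python3 - <<'E'
from h import *
c=robot.capture('scene');w=cv2.imread('pics/w4.png')
a=c['frame'][:,:,::-1][140:380,240:560];a=cv2.resize(a,(533,400))
cv2.imwrite('pics/c1.png',np.hstack([a[:, :400],cv2.resize(w,(400,300))[np.r_[0:300,[299]*100]]]))
E
```

```text
(no output)
```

View pics/c1.png

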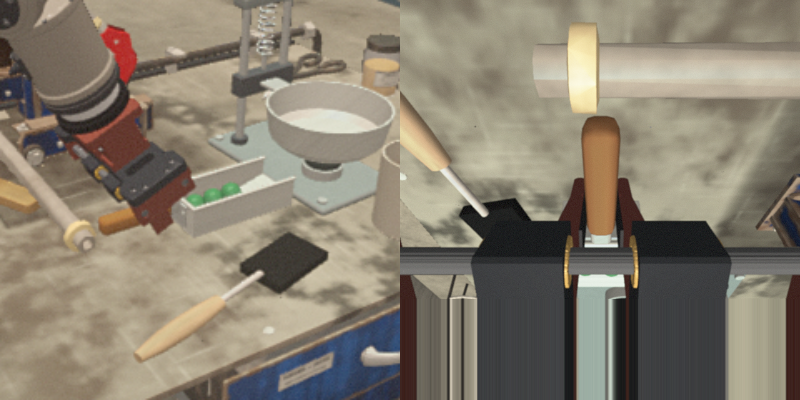

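```bash
cat > d.py <<'E'
from h import *
s=robot.state();c=robot.capture('scene');p=cloud(c);h=cv2.cvtColor(c['frame'],cv2.COLOR_RGB2HSV);g=s['position']
X,Y,Z=p[...,0],p[...,1],p[...,2]
k=(abs(X-g[0]+.031)<.007)&(h[...,1]<60)&(Z>g[2]-.05)
ys=[];zs=[]
for i in range(16):
    y=g[1]-.17+.01*i;m=k&(abs(Y-y)<.004)
    if m.sum()>4: ys.append(y);zs.append(np.percentile(Z[m],95))
print(np.round(ys,3),np.round(zs,4))
if len(ys)>3:
    i=np.abs(np.array(zs)-np.median(zs))<.015; f=np.polyfit(np.array(ys)[i],np.array(zs)[i],1);print('slope deg',np.degrees(np.arctan(f[0])))
m=(h[...,0]>50)&(h[...,0]<85)&(h[...,1]>90)&(abs(X-g[0])<.04)&(abs(Y-g[1]+.1)<.1)
print('marb',m.sum(),np.round(np.median(p[m],0),3) if m.any() else 0)
print(s['clock'],np.round(s['qpos'],2),np.round(g,4),np.round(s['ee_rot'],3),np.round(s['wrist_force'],2),np.round(s['wrist_torque'],2))
E
python3 d.py
```

```text
[-0.145 -0.135 -0.125 -0.115 -0.105 -0.095 -0.085 -0.075 -0.065 -0.055
 -0.045 -0.035 -0.025 -0.015 -0.005  0.005] [0.0008 0.0599 0.0605 0.0611 0.0613 0.061  0.0605 0.0605 0.0608 0.0609
 0.0608 0.0603 0.0613 0.0608 0.0621 0.001 ]
slope deg 0.36155458659410294
marb 142 [ 0.503 -0.054  0.047]
14.7 [-0.82  0.61  0.48  2.09  0.21  0.69 -0.56] [0.4988 0.0246 0.0375] [-2.007e+00  1.000e-03  3.000e-03] [-0.6   0.29 -2.2 ] [0.68 0.07 0.03]
```

Request:
{"api": "apply_moves", "payload": {"moves": [[[0, 0, 0.5], [0, 0, 0], 0], [[0, 0, 1], [0, 0, 0], 0], [[0, 0, 1.5], [0, 0, 0], 0], [[0, 0, 2], [0, 0, 0], 0], [[0, 0, 2], [0, 0, 0], 0], [[0, 0, 1.5], [0, 0, 0], 0], [[0, 0, 0.8], [0, 0, 0], 0], [[0, 0, 0.5], [0, 0, 0], 0]]}}

```text
clock: 15.75
position: [0.4988, 0.0246, 0.136]
ee_rot: [-2.007, 0.001, 0.002]
wrist_force: [-0.2, -0.6, -2.9]
width: 0.0177
```

Request:
{"api": "apply_moves", "payload": {"moves": [[[0.2, -0.3, 0], [0, 0, 0], 0], [[0.4, -0.6, 0], [0, 0, 0], 0], [[0.5, -0.9, 0], [0, 0, 0], 0], [[0.6, -1.1, 0], [0, 0, 0], 0], [[0.6, -1.1, 0], [0, 0, 0], 0], [[0.5, -0.9, 0], [0, 0, 0], 0], [[0.3, -0.5, 0], [0, 0, 0], 0], [[0.1, -0.3, 0], [0, 0, 0], 0]]}}

```text
clock: 16.75
position: [0.531, -0.0327, 0.1356]
ee_rot: [-2.007, 0.001, 0.002]
wrist_force: [0.2, -0.2, -2.7]
width: 0.0182
```

```bash
python3 d.py; python3 - <<'E'
from h import *
c=robot.capture('scene');b=robot.capture('side')
f=lambda c,r:cv2.resize(c['frame'][r[0]:r[0]+240,r[1]:r[1]+240,::-1],(400,400))
cv2.imwrite('pics/c2.png',np.hstack([f(c,(90,300)),f(b,(60,230))]))
E
```

```text
[-0.193 -0.183 -0.173 -0.163 -0.153 -0.143 -0.133 -0.123 -0.113 -0.103
 -0.093 -0.083 -0.073 -0.063] [0.1587 0.1588 0.157  0.1592 0.1594 0.1594 0.1596 0.1591 0.1594 0.1591
 0.1588 0.1589 0.1586 0.1585]
slope deg 0.0839627041272666
marb 61 [ 0.537 -0.112  0.147]
16.75 [-0.75  0.46  0.55  2.01  0.26  0.86 -0.41] [ 0.531  -0.0327  0.1356] [-2.007e+00  1.000e-03  2.000e-03] [ 0.23 -0.23 -2.66] [ 0.7   0.06 -0.02]
```

View pics/c2.png

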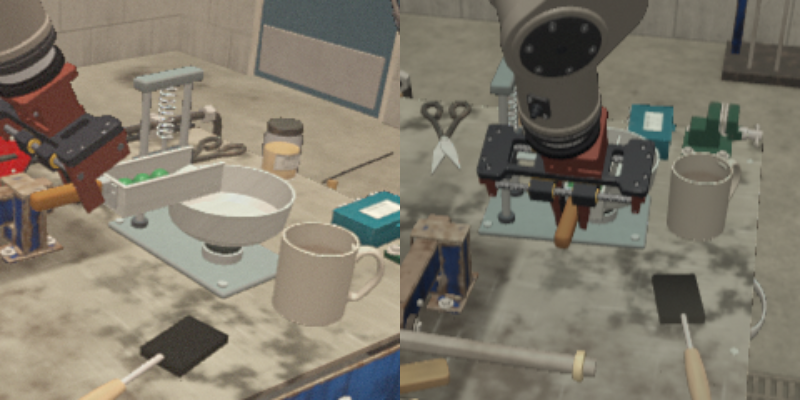

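Request:
{"api": "apply_moves", "payload": {"moves": [[[0, -0.01, 0.57], [2, 0, 0], 0], [[0, -0.05, 0.85], [3, 0, 0], 0], [[0, -0.09, 0.85], [3, 0, 0], 0], [[0, -0.13, 0.83], [3, 0, 0], 0], [[0, -0.16, 0.81], [3, 0, 0], 0], [[0, -0.12, 0.54], [2, 0, 0], 0], [[0, -0.17, 0.34], [2, 0, 0], 0], [[0, -0.18, 0.34], [2, 0, 0], 0]]}}

```text
clock: 17.9
position: [0.5308, -0.0419, 0.1878]
ee_rot: [-1.656, -0.001, 0.003]
wrist_force: [-0.1, -0.7, -2.2]
width: 0.0175
```

Request:
{"api": "apply_moves", "payload": {"moves": [[[0, -0.21, 0.33], [2, 0, 0], 0], [[0, -0.22, 0.33], [2, 0, 0], 0], [[0, -0.25, 0.31], [2, 0, 0], 0], [[0, -0.25, 0.31], [2, 0, 0], 0], [[0, -0.28, 0.3], [2, 0, 0], 0], [[0, -0.29, 0.29], [2, 0, 0], 0], [[0, -0.31, 0.27], [2, 0, 0], 0], [[0, -0.32, 0.27], [2, 0, 0], 0]]}}

```text
clock: 18.9
position: [0.5309, -0.0634, 0.2121]
ee_rot: [-1.377, -0.002, 0.003]
wrist_force: [-0.0, -0.4, -0.7]
width: 0.0176
```

Request:
{"api": "apply_moves", "payload": {"moves": [[[0, -0.35, 0.35], [2, 0, 0], 0], [[0, -0.35, 0.35], [2, 0, 0], 0], [[0, -0.38, 0.32], [2, 0, 0], 0], [[0, -0.38, 0.32], [2, 0, 0], 0], [[0, -0.41, 0.3], [2, 0, 0], 0], [[0, -0.41, 0.3], [2, 0, 0], 0], [[0, -0.44, 0.32], [2, 0, 0], 0], [[0, -0.44, 0.32], [2, 0, 0], 0]]}}

```text
clock: 19.9
position: [0.5309, -0.0948, 0.2371]
ee_rot: [-1.097, -0.001, 0.002]
wrist_force: [-0.6, -0.2, -1.2]
width: 0.018
```

```bash
python3 - <<'E'
from h import *
s=robot.state();print(s['clock'],np.round(s['qpos'],2),np.round(s['position'],4),np.round(s['ee_rot'],3),s['wrist_force'])
c=robot.capture('scene');b=robot.capture('side')
f=lambda c,r:cv2.resize(c['frame'][r[0]:r[0]+240,r[1]:r[1]+240,::-1],(400,400))
cv2.imwrite('pics/c3.png',np.hstack([f(c,(90,300)),f(b,(60,230))]))
E
```

```text
19.9 [ 0.03  0.37  0.39  1.82 -0.6   1.25  0.68] [ 0.5309 -0.0948  0.2371] [-1.097e+00 -1.000e-03  2.000e-03] [-0.63922089 -0.2254743  -1.24734914]
```

View pics/c3.png

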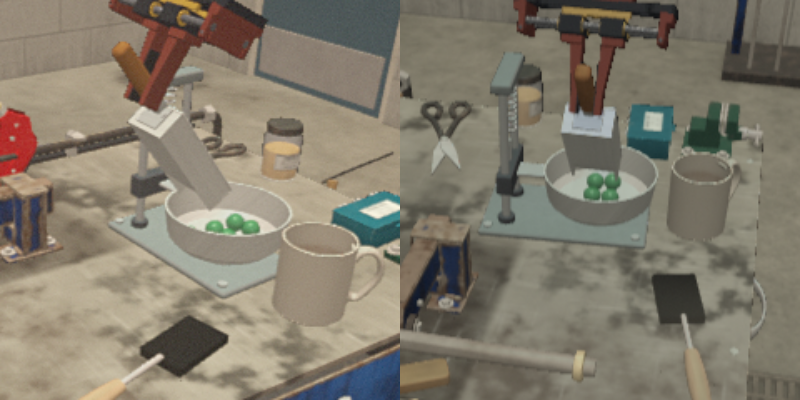

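Request:
{"api": "apply_moves", "payload": {"moves": [[[0, 0.2, 1], [0, 0, 0], 0], [[0, 0.2, 2], [0, 0, 0], 0], [[0, 0.4, 1], [-4, 0, 0], 0], [[0, 0.6, 0], [-6, 0, 0], 0], [[0, 1, 0], [-6, 0, 0], 0], [[-0.4, 1.2, 0], [-6, 0, 0], 0], [[-0.4, 1.2, 0], [-6, 0, 0], 0], [[-0.4, 1.2, 0], [-6, 0, 0], 0]]}}

```text
clock: 21.0
position: [0.5193, -0.0332, 0.279]
ee_rot: [-1.695, -0.003, 0.003]
wrist_force: [0.3, 0.3, -1.2]
width: 0.0174
```

Request:
{"api": "apply_moves", "payload": {"moves": [[[-0.4, 1.2, 0], [-6, 0, 0], 0], [[-0.4, 1.2, 0], [-6, 0, 0], 0], [[-0.4, 1.2, -1], [-6, 0, 0], 0], [[-0.4, 1.1, -2], [-0.2, 0, 0], 0], [[-0.4, 0.8, -2], [0, 0, 0], 0], [[0, 0.5, -2], [0, 0, 0], 0], [[0, 0, -1], [0, 0, 0], 0], [[0, 0, 0], [0, 0, 0], 0]]}}

```text
clock: 22.0
position: [0.4985, 0.0243, 0.1964]
ee_rot: [-2.011, 0.002, 0.0]
wrist_force: [0.9, -0.4, -0.9]
width: 0.0181
```

```bash
python3 d.py; cat > pan.py <<'E'
from h import *
for t in('scene','side'):
    c=robot.capture(t);p=cloud(c);h=cv2.cvtColor(c['frame'],cv2.COLOR_RGB2HSV)
    near=np.linalg.norm(p[...,:2]-[.531,-.2375],axis=-1)
    m=(h[...,0]>50)&(h[...,0]<85)&(h[...,1]>90)&(near<.085)
    r=(abs(near-.076)<.004)&(p[...,2]<.115)&(p[...,2]>.05)
    print(t,'green',m.sum(),np.round(p[m].min(0),3),np.round(p[m].max(0),3),'rim z',np.percentile(p[r][:,2],98))
    x0=300 if t=='scene' else 230;y0=90 if t=='scene' else 60
    im=cv2.resize(c['frame'][y0:y0+240,x0:x0+240,::-1],(400,400));a=im if t=='scene' else np.hstack([a,im])
cv2.imwrite('pics/c4.png',a)
E
python3 pan.py
```

```text
[-0.136 -0.126 -0.116 -0.106 -0.096 -0.086 -0.076 -0.066 -0.056 -0.046
 -0.036 -0.026 -0.016 -0.006] [0.2206 0.2206 0.2197 0.2204 0.2204 0.2206 0.2204 0.2206 0.2204 0.2206
 0.2201 0.2203 0.2204 0.2205]
slope deg -0.0036296622844533256
marb 0 0
22.0 [-0.7   0.31  0.31  1.99  0.36  1.07 -0.6 ] [0.4985 0.0243 0.1964] [-2.011e+00  2.000e-03  0.000e+00] [ 0.92 -0.4  -0.93] [ 0.52  0.08 -0.06]
scene green 111 [ 0.505 -0.275  0.039] [ 0.544 -0.221  0.058] rim z 0.08060013448355627Traceback (most recent call last):
  File "pan.py", line 7, in <module>
    print(t,'green',m.sum(),np.round(p[m].min(0),3),np.round(p[m].max(0),3),'rim z',np.percentile(p[r][:,2],98))
                                     ~~~~~~~~^^^
    return umr_minimum(a, axis, None, out, keepdims, initial, where)
ValueError: zero-size array to reduction operation minimum which has no identity
```

Request:
{"api": "apply_moves", "payload": {"moves": [[[0, 0.3, -2], [0, 0, 0], 0], [[0, 0, -3], [0, 0, 0], 0], [[0, 0, -3], [0, 0, 0], 0], [[0, 0, -3], [0, 0, 0], 0], [[0, 0, -3], [0, 0, 0], 0], [[0, 0, -2], [0, 0, 0], 0], [[0, 0, -1], [0, 0, 0], 0], [[0, 0, -0.5], [0, 0, 0], 0]]}}

```text
clock: 23.15
position: [0.4994, 0.0286, 0.022]
ee_rot: [-2.01, 0.0, 0.002]
wrist_force: [-0.3, 0.3, -0.8]
width: 0.018
```

Request:
{"api": "apply_moves", "payload": {"moves": [[[0, 0, -0.3], [0, 0, 0], 0], [[0, 0, -0.2], [0, 0, 0], 0], [[0, 0, -0.1], [0, 0, 0], 0], [[0, 0, 0], [0, 0, 0], 0]]}}

```text
clock: 23.65
position: [0.499, 0.0286, 0.016]
ee_rot: [-2.01, 0.001, 0.002]
wrist_force: [-0.7, 0.1, -1.1]
width: 0.0178
```

```bash
python3 d.py
```

```text
[-0.141 -0.131 -0.121 -0.111 -0.101 -0.091 -0.081 -0.071 -0.061 -0.051
 -0.041 -0.031 -0.021 -0.011 -0.001  0.009] [0.0114 0.0399 0.0398 0.039  0.0401 0.0405 0.0399 0.0394 0.04   0.0385
 0.0395 0.0406 0.0399 0.0397 0.0398 0.0015]
slope deg 0.029302127365315286
marb 0 0
23.65 [-0.68  0.61  0.29  2.08  0.37  0.69 -0.74] [0.499  0.0286 0.016 ] [-2.01e+00  1.00e-03  2.00e-03] [-0.65  0.09 -1.06] [ 0.54  0.06 -0.03]
```

Still about 2 mm up; ease down, release, and back off along the tool axis.

Request:
{"api": "apply_moves", "payload": {"moves": [[[0, 0, -0.1], [0, 0, 0], 0], [[0, 0, -0.1], [0, 0, 0], 0], [[0, 0, -0.05], [0, 0, 0], 0], [[0, 0, 0], [0, 0, 0], 0], [[0, 0, 0], [0, 0, 0], 0.3], [[0, 0, 0], [0, 0, 0], 0.5], [[0, 0, 0], [0, 0, 0], 0.8], [[0, 0, 0], [0, 0, 0], 0.8]]}}

```text
clock: 24.7
position: [0.4989, 0.0285, 0.0133]
ee_rot: [-2.011, 0.001, 0.002]
wrist_force: [-0.4, 0.2, -0.4]
width: 0.053
```

Request:
{"api": "apply_moves", "payload": {"moves": [[[0, 0, 1], [0, 0, 0], 0.8], [[0, 0, 3], [0, 0, 0], 0.8], [[0, 0, 4], [0, 0, 0], 0.8], [[0, 1, 5], [0, 0, 0], 0.8], [[0, 3, 3], [0, 0, 0], 0.8], [[0, 4, 2], [0, 0, 0], 0.8], [[0, 4, 0], [0, 0, 0], 0.8], [[0, 0, 0], [0, 0, 0], 0.8]]}}

```text
clock: 25.7
position: [0.4988, 0.1524, 0.1939]
ee_rot: [-2.008, 0.0, 0.008]
wrist_force: [0.1, -0.6, -0.1]
width: 0.0703
```

```bash
sed -i 's/np.round(p\[m\].min(0),3),np.round(p\[m\].max(0),3)/np.round(p[m][:,2],2)[:5]/' pan.py; python3 pan.py; python3 f.py
```

```text
scene green 118 [0.06 0.06 0.06 0.06 0.06] rim z 0.08050760859096504
side green 21 [0.06 0.05 0.06 0.05 0.06] rim z 0.08173834487092416
side 281 ((0.4989946782588959, -0.05605658143758774), (0.1515112966299057, 0.06126118451356888), 89.78807067871094)
handle 187 [0.4974 0.053  0.0392] [-0.023 -1.    -0.006] [0.48941917 0.02152708 0.03118029] [0.50615476 0.08975111 0.04287527]
marb 0 0
scene 623 ((0.4979381263256073, -0.061933279037475586), (0.06436852365732193, 0.15207582712173462), 0.6360242962837219)
handle 377 [0.4934 0.0595 0.0369] [-0.008 -1.     0.006] [0.48711287 0.01577745 0.03000395] [0.50582514 0.09916248 0.04182695]
marb 0 0
wrist 1303 ((0.4983294606208801, -0.0588638037443161), (0.06136351451277733, 0.1527082473039627), 0.27023565769195557)
handle 1292 [0.4981 0.0603 0.0387] [0.015 1.    0.001] [0.48947842 0.01931931 0.03369164] [0.50617491 0.09808088 0.04105123]
marb 9 [ 0.428 -0.067  0.008]
25.95 [-0.83  0.39  0.25  1.87  0.29  1.16 -0.74] [0.49875212 0.14690133 0.19350441] [-2.01137410e+00  1.44943334e-03  4.10041458e-04]
```

View pics/c4.png

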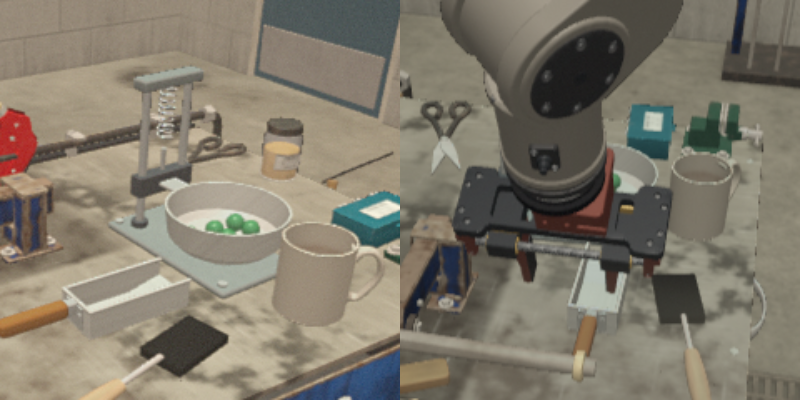

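Request:
{"api": "apply_moves", "payload": {"moves": [[[0, 4, 1], [4, 0, 0], 0.8], [[0, 5, 1], [7, 0, 0], 0.8], [[0, 5, 0], [7, 0, 0], 0.8], [[0, 5, 0], [7, 0, 0], 0.8], [[0, 5, 0], [0, 0, 0], 0.8], [[0, 5, 0], [0, 0, 0], 0.8], [[0, 3, 0], [0, 0, 0], 0.8], [[0, 0, 0], [0, 0, 0], 0.8]]}}

```text
clock: 26.95
position: [0.498, 0.4701, 0.2126]
ee_rot: [-1.574, 0.001, 0.005]
wrist_force: [0.6, -0.6, -0.3]
width: 0.0703
```

```bash
python3 - <<'E'
from h import *
s=robot.state();print(s['clock'],s['position'],s['wrist_force'])
c=robot.capture('side');f=c['frame'][110:230,290:430,::-1];cv2.imwrite('pics/c5.png',cv2.resize(f,None,fx=5,fy=5,interpolation=cv2.INTER_CUBIC)) 
E
```

```text
26.95 [0.49801855 0.47012258 0.21262339] [ 0.57718229 -0.58871676 -0.33577495]
```

View pics/c5.png

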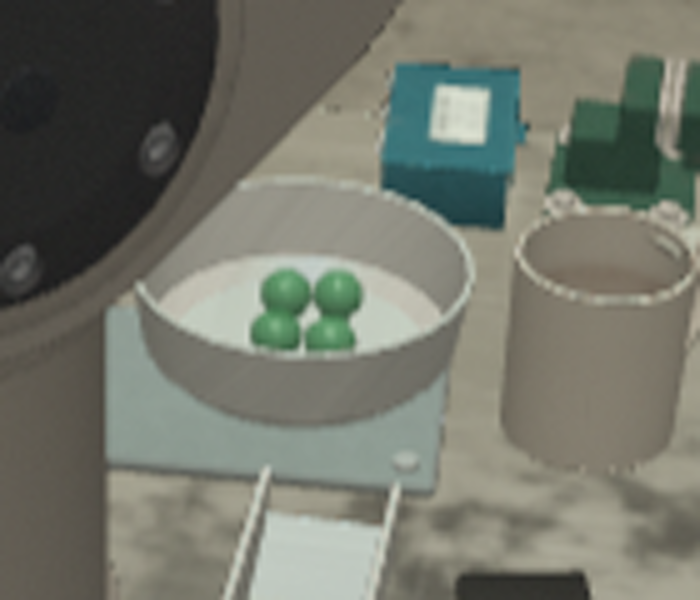

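Request:
{"api": "apply_moves", "payload": {"moves": [[[0, -3, 2], [0, 0, 0], 0.8], [[0, -5, 4], [0, 0, 0], 0.8], [[0, -6, 4], [0, 0, 0], 0.8], [[0, -6, 2], [0, 0, 0], 0.8], [[0, -6, 0], [0, 0, 0], 0.8], [[0, -6, 0], [0, 0, 0], 0.8], [[0, -6, 0], [0, 0, 0], 0.8], [[0, -6, 0], [0, 0, 0], 0.8]]}}

```text
clock: 28.0
position: [0.4976, 0.034, 0.3269]
ee_rot: [-1.574, -0.0, -0.001]
wrist_force: [-0.3, 1.0, 0.6]
width: 0.0701
```

Request:
{"api": "apply_moves", "payload": {"moves": [[[0.6, -6, 0], [0, 0, 0], 0.8], [[0.6, -6, 0], [0, 0, 0], 0.8], [[0.6, -6, 0], [0, 0, 0], 0.8], [[0.6, -5, 0], [0, 0, 0], 0.8], [[0.6, -4, 0], [0, 0, 0], 0.8], [[0, -3, 0], [0, 0, 0], 0.8], [[0, -2, 0], [0, 0, 0], 0.8], [[0, 0, 0], [0, 0, 0], 0.8]]}}

```text
clock: 29.0
position: [0.5263, -0.2847, 0.3268]
ee_rot: [-1.575, 0.001, -0.004]
wrist_force: [0.3, 0.0, 0.0]
width: 0.07
```

```bash
python3 - <<'E'
from w import *
s,c,p=wrist('w6');print(s['clock'],s['position'],s['wrist_force'])
h=cv2.cvtColor(c['frame'],cv2.COLOR_RGB2HSV)
m=((h[...,0]>50)&(h[...,0]<85)&(h[...,1]>90)&(np.linalg.norm(p[...,:2]-[.531,-.2375],axis=-1)<.08)).astype(np.uint8)
print(m.sum())
e=cv2.erode(m,np.ones((5,5)));n,l,st,ce=cv2.connectedComponentsWithStats(e);print(n-1,st[1:,4],[np.round(p[l==i].mean(0),3) for i in range(1,n)])
E
```

```text
29.0 [ 0.52634754 -0.28469533  0.32683575] [0.30512476 0.0075064  0.02357692]
2067
6 [149 147 129 119 107  98] [array([ 0.513, -0.186,  0.056]), array([ 0.544, -0.193,  0.059]), array([ 0.515, -0.228,  0.056]), array([ 0.538, -0.229,  0.06 ]), array([ 0.541, -0.264,  0.056]), array([ 0.517, -0.269,  0.056])]
```

View pics/w6.png

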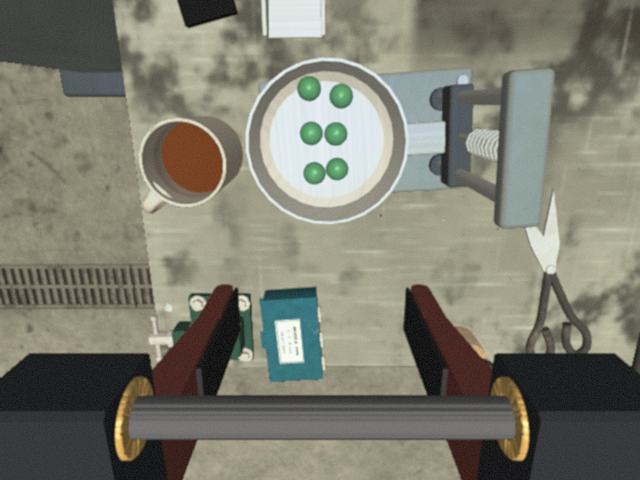

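All six marbles lie in the pan, the pan is on its stop, and the arm is clear of everything. I'm handing in.

```bash
python3 -c "
from rig import robot
robot.finish_job();print(robot.state()['clock'])"
```

```text
the job is handed in; nothing more can be done
the job is handed in; nothing more can be done
```

The task looks complete and the job is handed in; the clock read 29 s at my last check, against the 69 s limit, and no verdict was given.

**What I did:**
- I lifted the scoop from its stand by its side walls and set it level on the clear bench, about 0.37 m from where it was docked.
- I then took it by the handle with the gripper tilted 25°, checked that it hung level, and tipped it slowly to 52° over the pan.
- Finally I put the scoop back level on the bench, let go and backed off.

**Last checks:**
- **Marbles:** the wrist camera counted six marbles in the pan, and none was seen anywhere else.
- **Pan:** the rim measured 80.5 mm high from the scene camera and 81.7 mm from the side camera. That is 23–24.5 mm of travel, so the pan is on its stop.
- **Scoop:** the rim and handle heights matched a scoop standing flat on the bench.
- **Contact:** the wrist force was about 0.3 N, which is noise, so the arm was touching nothing.

No final check failed. The side view alone showed only four marbles because the pan's rim hid the other two, so I confirmed all six from above.

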